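Hang the long display arm on the slotted upright

ROBOT

A 7-joint arm with a two-finger parallel gripper is mounted at the origin on the work surface. World frame = base frame: x ahead of the robot, y to its left, z up, the work surface at z = 0. Lengths are in m, angles in rad, forces in N, time in s.
With the tool pointing down it reaches from about 0.35 to 0.775 m from the base axis. Payload 3.1 kg.
Tool frame: the origin (TCP) lies midway between the tips of the shut fingers; the grasp point (between the pads) lies 19 mm behind it; z points along the fingers, y is the line along which they close (so a half turn about z gives the same grasp; the last joint's range is limited). The gripper opens to 85 mm and grips with 20 to 120 N. Pads are 22 mm wide; open, the fingers measure 114 mm over their backs; the gripper's body (76 mm by 85 mm) begins 54 mm behind the grasp point. The pads swing forward as they close: fully open they stand 13 mm farther back than shut.
Start: joints at [1.172, 0.311, 0.014, 1.512, -0.004, 1.319, -0.027], TCP at [0.192, -0.515, 0.231] pointing down, gripper open.
Joint ranges: [-2.7, 2.7], [-0.3, 1.91], [-1.27, 1.3], [0.12, 2.57], [-1.44, 4.58], [0.2, 2.03], [-3.05, 3.05]. Speed limits (rad/s): [2.79, 2.79, 3.14, 3.14, 3.14, 3.14, 3.14].

INTERFACE

Orientations are given as [roll, pitch, yaw] about the fixed x, y, z axes, in that order (R = Rz(yaw) Ry(pitch) Rx(roll)).
In Python, from station import * gives the robot as it stands.
- The arm moves only by the shell command python3 -m creep 'ROWS' [OPENING] [FORCE]. ROWS is a JSON object of lists of equal length, an entry for each row: "xyz": the shift along the tool's x, y, z in mm, a list of three; "turn": the turn about the tool's z in rad. A call has 1 to 12 rows; each row is the pose to reach, as a shift and turn from the pose commanded when the call began, along the tool's axes at that moment; what a row does not reach only later rows make up. A row lasts 1/8 s, in which the tool goes at most 62.5 mm and 10.7 degrees, less where a joint would pass 70% of its speed; a pose out of reach is approached as far as the arm can. A call with a gripper value outside its range is refused whole. OPENING is the finger opening in mm, from 0 to 85.4, set as the call begins (- or left out, the last holds). The fingers move at their own pace and stop on an object; FORCE is the grip in N (left out, the last holds). Time passes only in rows, so rows that repeat a pose let the fingers close. It gives the time, the measured TCP pose, the force, the opening and the grip force at its end, in the units of the state.
- state(): the state, without advancing time (a new reading comes with each control period).
- camera(name): name is "scene" or "side" or "wrist"; returns a dict with "pixels" (420x560x3 uint8, red, green, blue), "range_z" (420x560 float32, m along the optical axis (not along the pixel's ray), 0 where there is no reading), "fx", "fy", "cx", "cy" (pixels), "extrinsics" (4x4, takes a point from camera to world coordinates); the wrist camera has in their place "T_tool_cam" (4x4, takes a point from camera to tool coordinates, whose origin is the TCP and whose axes are the flange's). Camera axes: x right, y up, looking along -z (the intrinsics and any distortion apply to the point x, -y, -z); pixel columns grow to the right and rows downward; lengths in m; the calibration is good to about 2 mm. A picture is of the moment at which its call begins: read the wrist's pose just before it.
- hand_in(): hands the job in; it is judged then, once.
The state is a dict: "time_s": time; "q": joint angles; "joint_vel": joint speeds; "tau": joint torques, N m; "tcp_pos": TCP position; "tcp_rot": TCP orientation; "contact_force": force on the tool from outside, world axes, zero at the start; "moment": the same for the moment, N m; "finger_gap": finger opening in m; "grip_force": force on a finger pad.
Only numpy, scipy, OpenCV 4.12 (cv2) and the standard library are available. Lean on these libraries where they do the work, as an engineer would, in place of code of your own. Each camera call takes 0.05 s, during which the arm holds its last target. There are 200 camera calls.

TASK

Hang the longer of the two display arms on the slotted upright, level and with its upturned tip pointing up: both hooks in the slots, then pushed down fully home so that the spring catch locks out over it. It is lying on its side, so first lay it cornerwise in the V-notched wooden rest, let go, and take it again from the other side. Leave the shorter arm and the other things on the bench where they are.

Things in the scene. Friction and masses are not known exactly. Their poses are not given: they have to be found in the camera images.
- long_arm: The longer display arm, 0.14 kg: dark wood bar 150 long, 32 high, 22 thick; aluminium back plate at the hook end. Starts lying on its side. Origin mid bar (length, height), on the side face now on the bench. x: along the bar to the hooks; y: the edge that must be up when hung; z: thickness, up now. Bar x -75..75, y -16..16, z 0..22. Plate x 75..83, y -62..16, z 0..22.
- long_arm_heel (a point): Point at (83, -1, 11) mm of the long arm, axes as the arm's: underside of the upper hook's neck at the back plate. Two L hooks, 8 wide (z 7..15), stand 12 off the plate: necks 8 high, 6.5 long, undersides at y -1 and -47; each ends in a lip 5.5 thick (x 89.5..95) from the neck's top to 14 below its underside: 22 high. When hung, this point lies on upright_slot.
- long_arm_grip (a point): Point at (5, 0, 11) mm of the long arm, axes as the arm's: middle of the bar's section, a good place to grip (32 across y, 22 across z). Centre of mass near x 17, y -5. The bar's far end carries a small upturned wooden tip, 10 x 16 (x -75..-65, y 16..32). From lying to hung it turns a quarter turn about its own x.
- short_arm: The shorter display arm, to be left alone: the same build but its bar is 100 long (x -50..50), plate x 50..58, hooks to x 70. Lies on its side; origin and axes placed as on the long arm.
- rest: Fixed light-wood rest: two upright boards 12 thick, centres at x -45 and +45 of its frame, each with a right-angled V notch open to the top; notches in line along x, their faces sloping 45 degrees to both sides (y), 36 long. Between the boards it is clear down to the base (130 x 100 x 12). Origin under the base. A bar sits in it cornerwise: one edge down, two faces on the notch faces.
- rest_notch (a point): Bottom line of the V notches, midway between the boards, 80 mm above the bench; x along the notches, z up.
- upright: Fixed dark steel channel, 50 wide, 34 deep, 214 high, hollow, front sheet 4 thick (x 0..4). Origin on the bench under the middle of the front, which faces its -x, roughly to the robot. Two slots in line, each 13 wide, 34 high, bottoms at z 100 and 146. Foot 110 x 100 x 12, all behind the front.
- upright_slot (a point): Middle of the upper slot's bottom edge on the front face, 146 mm above the bench; axes as the upright's. Hooks enter with the necks' undersides 14 to 26 above the slot bottoms until the back plate meets the front; then the arm goes straight down until the necks sit on the slot bottoms, lips behind the sheet (2.5 mm play).
- catch (a joint): Brass spring block, 10 wide, 21 high, filling the upper slot from 11.5 mm above its bottom, flush with the front. 0: out; up to 0.014 m: pushed back (+x of the upright). The entering upper hook pushes it back about 12 mm (1.5 N rising to 3.5 N); once the hook is fully down it springs out over the neck and locks it.
- vase: Bystander: green glazed vase, 140 high, 72 across; origin under its centre.
- bowl: Bystander: terracotta bowl, 100 across, 42 high; origin under its centre.
- jar: Bystander: amber jar with lid, 60 across, 75 high; origin under its centre.
- carton: Bystander: cardboard carton 60 x 45 x 50 high; origin under its centre.
- figure: Bystander: turned light-wood figure, 64 across, 125 high; origin under its centre.
- mallet: Bystander: wooden mallet lying flat, 200 long; origin at its underside, x along the handle to the head.
- book: Bystander: blue cloth-bound book 120 x 160 x 30 lying flat; origin under its centre.
There are look-alikes about, which are no part of the job. Leave any orange look-alike of the long_arm alone.

How it is judged:
By the outcome, as a careful person would: the job done as asked, in the order asked, and still so for the second after the job is handed in, with the robot touching nothing.
It also fails if it takes over 58 s, if anything falls off the work surface, if the arm or the gripper's body presses on something with over 40 N, if the wrist force passes 120 N, or if a joint passes its speed limit or range.

## Working session

There is one attempt and no reset: what is moved stays moved. The work goes in short steps, Python scripts to look and compute and a shell command to move; the robot and the scene stay as the last step left them, time stands still between calls to the robot, and variables do not carry over. Pictures are saved under pics/ and viewed, at most 10 in all, crops included, and the job is handed in when it is done.

```bash
ls; mkdir -p pics; cat > h.py <<'E'
from station import *
import numpy as np, cv2
from scipy.spatial.transform import Rotation as R
def save(n,c): cv2.imwrite('pics/'+n, c["pixels"][:,:,::-1])
E
python3 - <<'E'
from h import *
s=state(); print(s)
for n in ("scene","side"):
    c=camera(n); save(n+'.png',c); np.savez('pics/'+n+'.npz',**c)
    print({k:v for k,v in c.items() if k not in("pixels","range_z")})
E
```

```text
pics
{'time_s': 0.0, 'q': array([ 1.17225837,  0.31172452,  0.01399821,  1.51309604, -0.00437491,
        1.31920198, -0.02720441]), 'joint_vel': array([-1.04125793e-03,  2.90963391e-05, -8.85713820e-04,  1.37551523e-03,
        1.24285861e-03,  7.12565884e-04, -1.45066896e-03]), 'tau': array([ 7.01641488e-05, -3.79904473e+01,  1.45939062e-01, -2.30585897e+01,
        1.20624370e-02,  1.35885249e-02,  1.59521574e-05]), 'tcp_pos': array([ 0.19185973, -0.51465205,  0.230206  ]), 'tcp_rot': array([-3.13919624e+00,  1.23810132e-04,  3.56910664e-01]), 'contact_force': array([-0.17413905, -0.41075621,  0.73546252]), 'moment': array([0.04241832, 0.04825738, 0.03475746]), 'grip_force': 0.0, 'finger_gap': 0.08514777225761305}
{'fx': 445.31155669110825, 'fy': 445.31155669110825, 'cx': 274.2781220005954, 'cy': 208.5425383694148, 'extrinsics': array([[ 0.60119451, -0.678716  ,  0.4217935 ,  1.13923708],
       [ 0.79909563,  0.51284174, -0.31375072, -0.42678522],
       [-0.00336568,  0.52567855,  0.85067663,  1.40106652],
       [ 0.        ,  0.        ,  0.        ,  1.        ]])}
{'fx': 536.1381463709845, 'fy': 536.1381463709845, 'cx': 283.035285190887, 'cy': 207.01316463419556, 'extrinsics': array([[ 0.99483763,  0.05810946, -0.08319482,  0.35839567],
       [-0.10108331,  0.63981414, -0.76185303, -1.19383103],
       [ 0.00895835,  0.76632967,  0.64238508,  1.19052474],
       [ 0.        ,  0.        ,  0.        ,  1.        ]])}
```

View pics/scene.png

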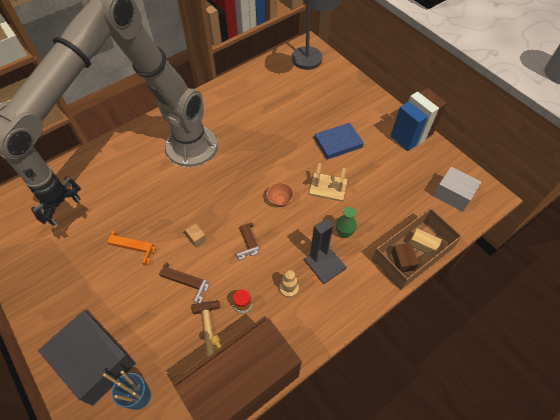

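View pics/side.png

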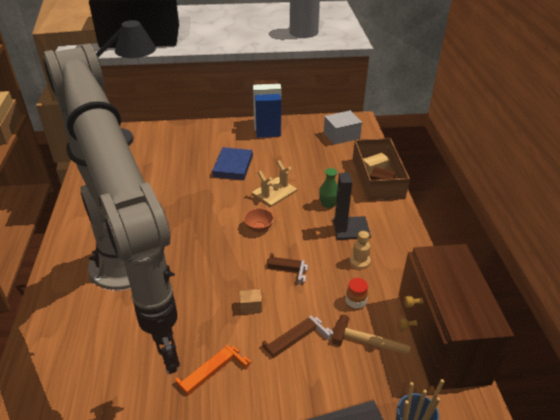

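The scene view shows the long arm at about (183,277) with hooks near (203,290), the short arm at (248,238), the rest at (329,183) and the upright at (322,250). The side view shows the long arm at (292,336), hooks at (322,326), the rest at (274,188) and the upright at (344,205). The orange look-alike is at (131,245) in the scene view.

```bash
cat >> h.py <<'E'
def cloud(c,T=None):
    z=c["range_z"].astype(float); v,u=np.mgrid[:z.shape[0],:z.shape[1]]
    P=np.stack([(u-c["cx"])/c["fx"]*z,-(v-c["cy"])/c["fy"]*z,-z],-1)
    T=c["extrinsics"] if T is None else T
    W=P@T[:3,:3].T+T[:3,3]; W[z<=0]=np.nan
    return W
def wrist(n=None):
    s=state(); c=camera("wrist"); T=np.eye(4); T[:3,:3]=R.from_euler('xyz',s["tcp_rot"]).as_matrix(); T[:3,3]=s["tcp_pos"]
    if n: save(n,c)
    return s,c,cloud(c,T@c["T_tool_cam"])
E
python3 - <<'E'
from h import *
cs={n:dict(np.load(f'pics/{n}.npz')) for n in("scene","side")}
W={n:cloud(c) for n,c in cs.items()}
for n,p in {"scene":dict(long=(183,277),hook=(203,290),rest=(329,183),upr=(322,250),short=(248,238),vase=(346,220),bowl=(279,196),fig=(290,285),jar=(242,299),carton=(195,235),mallet=(207,320),book=(340,140)),"side":dict(long=(292,336),hook=(322,326),rest=(274,188),upr=(344,205))}.items():
    for k,(u,v) in p.items(): print(n,k,np.round(W[n][v,u]*1000))
# top-down ortho, 2px/mm? 1 px = 1 mm, x up 
for n in W:
    w=W[n].reshape(-1,3); col=cs[n]["pixels"].reshape(-1,3)
    ok=~np.isnan(w[:,0])&(w[:,2]>-.02)&(w[:,2]<.25); w=w[ok];col=col[ok]
    print(n,'table z',np.median(w[abs(w[:,2])<.01,2]))
    im=np.zeros((600,800,3),np.uint8)
    o=np.argsort(w[:,2]); 
    for (x,y,z),c in zip(w[o],col[o]):
        r=int((0.85-x)*1000); q=int((0.35-y)*1000)
        if 0<=r<600 and 0<=q<800: cv2.circle(im,(q,r),1,tuple(int(a) for a in c[::-1]),-1)
    cv2.imwrite(f'pics/ortho_{n}.png',im)
E
```

```text
scene long [ 487. -322.   24.]
scene hook [ 557. -291.    2.]
scene rest [485. 319.  14.]
scene upr [687. 114.  17.]
scene short [497. -65.  23.]
scene vase [678. 217. 105.]
scene bowl [412. 136.   3.]
scene fig [740. -70.  77.]
scene jar [ 684. -216.   70.]
scene carton [ 391. -211.   50.]
scene mallet [ 659. -336.   27.]
scene book [358. 485.  26.]
side long [ 479. -339.   25.]
side hook [ 563. -315.   25.]
side rest [490. 319.   7.]
side upr [687.  66. 122.]
scene table z 0.00028368046861271257
side table z -0.0028954082419234695
```

View pics/ortho_scene.png

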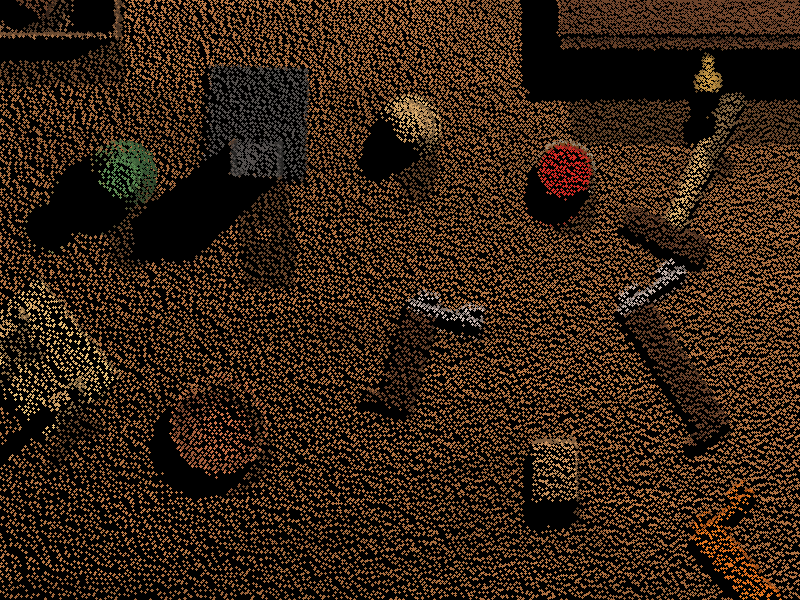

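The ortho view shows the long arm with its hook end at about (640,310), tail of the plate at (685,265) and bar end at (710,440), so its yaw is about 0.5 rad, z up. The upright's front is at about row 175, col 258. The rest is at about (55,350). Next I'll fit poses from both clouds.

```bash
cat >> h.py <<'E'
def boxpts(W,x0,x1,y0,y1,z0,z1):
    w=W.reshape(-1,3); w=w[~np.isnan(w[:,0])]
    return w[(w[:,0]>x0)&(w[:,0]<x1)&(w[:,1]>y0)&(w[:,1]<y1)&(w[:,2]>z0)&(w[:,2]<z1)]
def rect(p):
    (a,b),(w,h),g=cv2.minAreaRect((p[:,:2]*1000).astype(np.float32)); return np.round([a,b,w,h,g],1)
E
python3 - <<'E'
from h import *
for n in("scene","side"):
    W=cloud(dict(np.load(f'pics/{n}.npz')))
    a=boxpts(W,.39,.545,-.38,-.27,.012,.035); print(n,'bar',len(a),rect(a),np.median(a[:,2]))
    u=boxpts(W,.6,.8,.02,.16,.03,.25); print('upr',len(u),rect(u),np.percentile(u[:,2],[1,50,99]))
    u=boxpts(W,.6,.8,.02,.16,.195,.225); print('uprtop',len(u),u.min(0),u.max(0))
    f=boxpts(W,.6,.8,-.02,.2,.008,.02); print('foot',len(f),rect(f))
    r=boxpts(W,.36,.62,.2,.44,.007,.018); print('restbase',len(r),rect(r),np.median(r[:,2]))
    r=boxpts(W,.36,.62,.2,.44,.06,.13); print('boards',len(r),rect(r),r[:,2].max())
    r=boxpts(W,.36,.62,.2,.44,.09,.13); print(np.round(r[::max(1,len(r)//25)]*1000).astype(int).tolist())
E
```

```text
scene bar 448 [ 482.8 -325.   157.1   49.    26.5] 0.021461760010670128
upr 582 [691.   93.7  54.   36.5  87.5] [0.03280421 0.14651887 0.21930676]
uprtop 196 [0.67286533 0.06731448 0.19722141] [0.70848911 0.12015183 0.22137011]
foot 756 [700.   96.  197.6 195.4  87.7]
restbase 741 [488.6 319.6 256.1 230.    0.6] 0.011856948007861634
boards 117 [494.7 305.8 101.8  61.1  38.6] 0.10917662142189966
[[440, 298, 107], [444, 304, 106], [441, 298, 102], [444, 305, 100], [446, 293, 106], [449, 301, 102], [445, 295, 97], [449, 301, 97], [446, 295, 91], [450, 291, 93], [509, 353, 106], [514, 358, 108], [452, 289, 91], [510, 354, 100], [516, 358, 103], [515, 349, 103], [518, 356, 100], [516, 348, 99], [522, 353, 102], [516, 349, 92], [521, 354, 94], [463, 271, 93], [520, 345, 94], [470, 259, 104], [475, 264, 105], [521, 341, 92], [472, 258, 101], [478, 262, 104], [470, 255, 96], [478, 257, 103], [532, 325, 93], [544, 317, 107], [541, 311, 102], [543, 320, 97], [544, 308, 102], [548, 314, 102]]
side bar 643 [ 481.  -330.2  158.9   48.3   28.5] 0.01895935843951646
upr 739 [687.9  86.   62.1  36.6  89.9] [0.0326758  0.14000009 0.21440845]
uprtop 176 [0.67001621 0.05647089 0.19575642] [0.70624064 0.11698066 0.21799415]
foot 304 [721.8 116.5 113.3 172.8   4.8]
restbase 380 [453.4 339.9 132.9 216.5  41.2] 0.010006869665385332
boards 196 [492.3 300.1 109.1  69.3  42.7] 0.10717984105464717
[[511, 349, 102], [503, 345, 101], [510, 344, 101], [517, 341, 103], [511, 352, 92], [518, 352, 91], [513, 341, 95], [521, 347, 90], [542, 314, 99], [535, 308, 100], [540, 297, 107], [548, 305, 101], [535, 310, 94], [545, 306, 96], [541, 302, 95], [436, 291, 102], [444, 303, 93], [433, 291, 97], [440, 291, 97], [446, 288, 98], [439, 285, 98], [446, 285, 97], [436, 286, 93], [442, 282, 95], [450, 287, 91], [471, 249, 105], [478, 251, 103], [467, 253, 98], [474, 247, 102], [464, 258, 90], [471, 251, 95], [471, 251, 90]]
```

```bash
python3 -m creep '{"xyz":[[60,0,0],[120,0,0],[180,0,0],[220,-60,0],[260,-100,0],[260,-100,0]],"turn":[0,0,0,0,0,0]}'
```

```text
time_s: 0.85
tcp_pos: [0.4042, -0.3239, 0.2311]
tcp_rot: [-3.138, -0.003, 0.369]
contact_force: [-0.4, -0.8, 0.2]
finger_gap: 0.0858
grip_force: 0.0
```

```bash
python3 - <<'E'
from h import *
s,c,W=wrist('w1.png'); print(s['tcp_pos'],s['tcp_rot'],c['T_tool_cam'].round(3).tolist())
np.savez('pics/w1.npz',W=W,**c)
t=boxpts(W,.2,.7,-.5,-.1,-.02,.01);print('table',np.median(t[:,2]))
a=boxpts(W,.38,.62,-.42,-.22,.012,.035);print(len(a),rect(a),np.median(a[:,2]),a.min(0),a.max(0))
E
```

```text
[ 0.40421724 -0.32393242  0.23105477] [-3.13826024e+00 -2.52375300e-03  3.68663396e-01] [[-0.0, 0.958, 0.285, 0.072], [1.0, 0.0, 0.0, 0.001], [0.0, 0.285, -0.958, -0.143], [0.0, 0.0, 0.0, 1.0]]
table 0.00013000576396554608
6881 [ 491.4 -292.1  205.8  162.6    6.8] 0.022068380615867633 [ 0.38026218 -0.38164917  0.01200594] [ 0.60319638 -0.22020933  0.03491875]
```

View pics/w1.png

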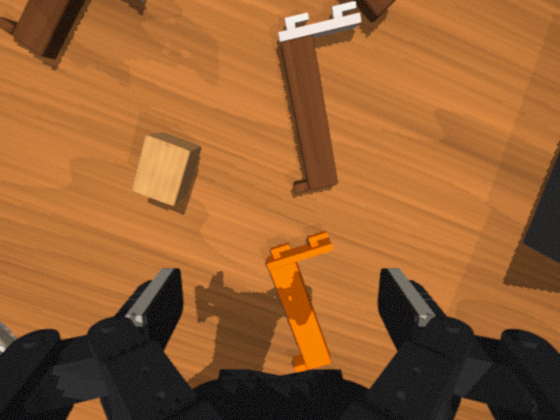

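Long arm in the wrist view: bar from (297,40) to (318,188), plate at (280–360, 10–38), tip at (300,188). It's fully in view. Next I'll fit its model.

```bash
cat >> h.py <<'E'
from scipy.optimize import minimize
from scipy.spatial import cKDTree
def grid(x0,x1,y0,y1,s=2):
    g=np.mgrid[x0+s/2:x1:s,y0+s/2:y1:s].reshape(2,-1).T; return g
ARM=np.vstack([grid(-75,75,-16,16),grid(75,83,-62,16),grid(-75,-65,16,32)])
def fit2d(M,P,p0):
    """chamfer fit of planar model M (mm) to points P (mm); p=(x,y,yaw)"""
    t=cKDTree(P)
    def f(p):
        c,s=np.cos(p[2]),np.sin(p[2]); m=M@np.array([[c,s],[-s,c]])+p[:2]
        d1=t.query(m)[0]; d2=cKDTree(m).query(P)[0]
        return np.minimum(np.maximum(d1-1.5,0),8).mean()+np.minimum(np.maximum(d2-1.5,0),8).mean()
    best=min((minimize(f,np.array(p0)+d,method='Nelder-Mead',options=dict(initial_simplex=np.array(p0)+d+np.array([[0,0,0],[6,0,0],[0,6,0],[0,0,.1]]))) for d in ([0,0,0],[5,5,.05],[-5,-5,-.05])),key=lambda r:r.fun)
    return best.x,best.fun
E
python3 - <<'E'
from h import *
W=np.load('pics/w1.npz')['W']
sub=W[0:205,265:375].reshape(-1,3); sub=sub[~np.isnan(sub[:,0])]
a=sub[(sub[:,2]>.017)&(sub[:,2]<.026)]*1000
# drop mallet pixels: far from long arm axis
a=a[np.hypot(a[:,0]-490,a[:,1]+325)<125]
print(len(a),np.median(a[:,2])); print(fit2d(ARM,a[:,:2],(482,-325,.5)))
for n in("scene","side"):
    V=cloud(dict(np.load(f'pics/{n}.npz'))); b=boxpts(V,.39,.59,-.39,-.26,.015,.03)*1000
    b=b[np.hypot(b[:,0]-490,b[:,1]+325)<110]; print(n,fit2d(ARM,b[:,:2],(482,-325,.5)))
E
```

```text
5910 22.1251361127347
(array([ 479.92848917, -328.45473682,    0.57572102]), np.float64(0.17443926889010844))
scene (array([ 482.31660233, -325.33123813,    0.57541769]), np.float64(0.4272746262646372))
side (array([ 479.55867197, -333.04198374,    0.57966059]), np.float64(0.35965480744925626))
```

```bash
python3 -m creep '{"xyz":[[40,15,40],[74,31,90],[74,31,140],[74,31,165],[74,31,165]],"turn":[-0.1,-0.207,-0.207,-0.207,-0.207]}' 85 30
cat >> h.py <<'E'
def go(x,y,z,yaw):
    """needed shift (mm, tool axes) and turn from the measured pose"""
    s=state(); Rm=R.from_euler('xyz',s['tcp_rot']).as_matrix(); d=np.array([x,y,z])-s['tcp_pos']*1000
    t=-(yaw-s['tcp_rot'][2]); print('shift',(d@Rm).round(1),'turn',round((t+np.pi)%(2*np.pi)-np.pi,3),'tcp',(s['tcp_pos']*1000).round(1),s['tcp_rot'].round(4),'F',s['contact_force'].round(1),'gap',round(s['finger_gap']*1000,1),round(s['grip_force'],1),'t',round(s['time_s'],2))
E
python3 -c "
from h import *
go(484.2,-325.8,3,.576)"
```

```text
time_s: 1.52
tcp_pos: [0.4778, -0.3347, 0.0632]
tcp_rot: [-3.136, 0.004, 0.561]
contact_force: [-0.4, 0.1, 0.2]
finger_gap: 0.0848
grip_force: 0.0
shift [10.4 -3.8 60.2] turn -0.015 tcp [ 477.8 -334.7   63.2] [-3.136   0.0039  0.5613] F [-0.4  0.1  0.2] gap 84.8 0.0 t 1.52
```

```bash
python3 -m creep '{"xyz":[[10,-4,20],[10,-4,30],[10,-4,30]],"turn":[-0.015,-0.015,-0.015]}' 
python3 -c "
from h import *
go(484.2,-325.8,3,.576)"
```

```text
time_s: 1.9
tcp_pos: [0.4867, -0.3263, 0.0365]
tcp_rot: [3.141, 0.001, 0.578]
contact_force: [0.2, 0.1, -0.4]
finger_gap: 0.0849
grip_force: 0.0
shift [-1.8 -1.8 33.5] turn 0.002 tcp [ 486.7 -326.3   36.5] [3.1414e+00 9.0000e-04 5.7770e-01] F [ 0.2  0.1 -0.4] gap 84.9 0.0 t 1.9
```

```bash
python3 -m creep '{"xyz":[[-2,-2,15],[-2,-2,30],[-2,-2,30]],"turn":[0,0,0]}' && python3 -c "
from h import *
go(484.2,-325.8,3,.576)"; python3 -m creep '{"xyz":[[0,0,0],[0,0,0],[0,0,0],[0,0,0],[0,0,0]],"turn":[0,0,0,0,0]}' 20 40;  python3 -c "
from h import *
go(484.2,-325.8,3,.576)"
```

```text
time_s: 2.28
tcp_pos: [0.4828, -0.324, 0.0044]
tcp_rot: [-3.138, 0.002, 0.579]
contact_force: [0.3, 0.5, 1.2]
finger_gap: 0.0849
grip_force: 0.0
shift [0.2 2.3 1.3] turn 0.003 tcp [ 482.8 -324.     4.4] [-3.1379e+00  1.9000e-03  5.7860e-01] F [0.3 0.5 1.2] gap 84.9 0.0 t 2.27
time_s: 2.9
tcp_pos: [0.4852, -0.3251, 0.0069]
tcp_rot: [3.14, -0.001, 0.579]
contact_force: [0.8, -0.2, 3.8]
finger_gap: 0.0314
grip_force: 40.9
shift [-1.2  0.1  3.9] turn 0.003 tcp [ 485.2 -325.1    6.9] [ 3.1402e+00 -6.0000e-04  5.7890e-01] F [ 0.8 -0.2  3.8] gap 31.4 40.9 t 2.9
```

```bash
python3 -m creep '{"xyz":[[0,0,-50],[0,0,-105],[10,-30,-155],[25,-75,-190],[40,-125,-220],[58,-178,-243],[76,-232,-243],[94,-288,-243],[112,-344,-243],[130,-400,-243],[150,-460,-243],[169,-523,-243]],"turn":[0,0,0,0,0,0,0,0,0,0,0,0]}' && python3 -m creep '{"xyz":[[0,0,0],[0,0,0]],"turn":[0,0]}'; python3 - <<'E'
from h import *
go(340,205,250,.576)
s,c,W=wrist('w2.png'); np.savez('pics/w2.npz',W=W)
b=boxpts(W,.36,.62,.2,.44,.0095,.016)*1000; t=boxpts(W,.36,.62,.2,.44,.06,.13)*1000
print(len(b),len(t),t.mean(0) if len(t) else 0)
E
```

```text
time_s: 4.4
tcp_pos: [0.3399, 0.2029, 0.249]
tcp_rot: [3.141, 0.0, 0.578]
contact_force: [2.6, -0.3, -0.8]
finger_gap: 0.0306
grip_force: 40.6
time_s: 4.65
tcp_pos: [0.3407, 0.2009, 0.2488]
tcp_rot: [3.141, 0.002, 0.579]
contact_force: [0.5, -0.1, -1.8]
finger_gap: 0.0313
grip_force: 40.6
shift [ 1.6 -3.8 -1.2] turn 0.003 tcp [340.7 200.9 248.8] [3.1408e+00 1.5000e-03 5.7950e-01] F [ 0.5 -0.1 -1.8] gap 31.3 40.6 t 4.65
4556 1761 [454.92676321 277.3638837   92.58842669]
```

View pics/w2.png

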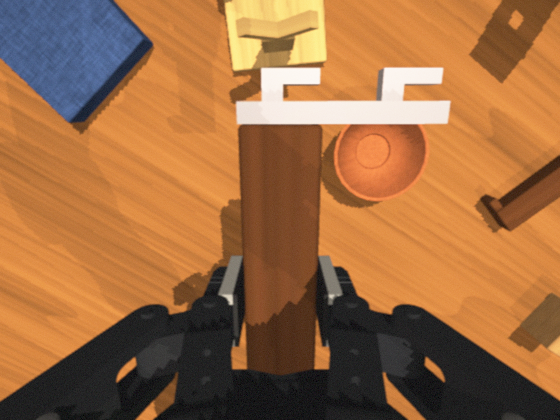

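Wrist view: the bar is held straight. The rest's near board is at (278,22) with its base edge at (280,65), so only part of it is in view. The bowl is at (378,155). I'll raise the tool to see more of the rest.

```bash
python3 -m creep '{"xyz":[[-10,15,-60],[-20,30,-120],[-20,40,-150],[-20,40,-150],[-20,40,-150]],"turn":[0,0,0,0,0]}'; cat > rest.py <<'E'
from h import *
REST=grid(-65,65,-50,50,3)
BO=np.vstack([grid(-51,-39,-50,50,2),grid(39,51,-50,50,2)])
def run(W,tag):
    r=boxpts(W,.38,.61,.19,.42,.0088,.12)*1000
    b=r[r[:,2]<15.5][:,:2]
    r=r[np.hypot(r[:,0]-494,r[:,1]-306)<90]
    p,f=fit2d(REST,r[:,:2],(494,306,.62)); print(tag,'all',len(r),p.round(3),round(f,3))
    top=r[r[:,2]>60]; 
    c,s=np.cos(p[2]),np.sin(p[2]); q=(top[:,:2]-p[:2])@np.array([[c,-s],[s,c]])
    for k in(-1,1):
        m=(q[:,0]*k>20); 
        if m.sum()>20: print('  board',k,m.sum(),'x',q[m,0].min().round(1),q[m,0].max().round(1),'y',np.percentile(q[m,1],[2,98]).round(1),'zmax',np.percentile(top[m,2],99).round(1))
        # notch lines: z=|y-y0|+z0
        if m.sum()>20:
            zz=top[m,2]; yy=q[m,1]; 
            for y0 in range(-28,29,8): 
                g=abs(yy-y0)<3
                if g.sum()>3: print('   y',y0,'zmax',round(np.percentile(zz[g],95),1),end='')
            print()
E
python3 - <<'E'
from rest import *
go(340,205,250,.576)
s,c,W=wrist('w3.png'); np.savez('pics/w3.npz',W=W)
run(W,'w3')
for n in("scene","side"): run(cloud(dict(np.load(f'pics/{n}.npz'))),n)
E
```

```text
time_s: 5.32
tcp_pos: [0.3458, 0.1564, 0.398]
tcp_rot: [-3.141, 0.003, 0.577]
contact_force: [0.6, -0.0, -1.1]
finger_gap: 0.0311
grip_force: 40.6
shift [ 22.1 -43.7 147.9] turn 0.001 tcp [345.8 156.4 398. ] [-3.1406e+00  2.5000e-03  5.7710e-01] F [ 0.6 -0.  -1.1] gap 31.1 40.6 t 5.33
w3 all 4545 [473.059 292.883   0.777] 2.504
  board -1 578 x -31.8 -20.0 y [-29.7  31. ] zmax 106.2
   y -28 zmax 104.6   y -20 zmax 104.6   y -12 zmax 97.2   y -4 zmax 88.3   y 4 zmax 85.4   y 12 zmax 93.3   y 20 zmax 101.4   y 28 zmax 106.3
scene all 763 [493.364 307.949   0.678] 0.88
  board -1 61 x -51.3 -38.9 y [-30.1  27.5] zmax 107.7
   y -28 zmax 105.8   y -12 zmax 96.8   y 4 zmax 94.4   y 12 zmax 98.0   y 20 zmax 105.7   y 28 zmax 106.6
  board 1 56 x 38.9 50.7 y [-29.3  25.7] zmax 108.0
   y -28 zmax 106.4   y -12 zmax 85.3   y 4 zmax 95.3   y 12 zmax 98.4   y 20 zmax 102.6
side all 581 [491.343 296.219   0.695] 2.112
  board -1 101 x -52.1 -32.0 y [-26.3  30.9] zmax 104.6
   y -28 zmax 104.2   y -20 zmax 99.4   y -12 zmax 90.2   y -4 zmax 83.0   y 4 zmax 84.0   y 12 zmax 88.4   y 20 zmax 97.3   y 28 zmax 102.2
  board 1 95 x 36.6 57.1 y [-27.8  32.2] zmax 104.1
   y -28 zmax 106.2   y -20 zmax 99.5   y -12 zmax 91.0   y -4 zmax 83.6   y 4 zmax 81.1   y 12 zmax 86.4   y 20 zmax 98.8   y 28 zmax 101.9
```

```bash
python3 - <<'E'
from h import *
from scipy.optimize import least_squares
for n in('w2','w3'):
    W=np.load(f'pics/{n}.npz')['W']
    t=boxpts(W,.40,.61,.19,.42,.06,.13)*1000
    # yaw from top-surface strip: PCA of board points (58 x 12)
    t=t[(t[:,2]<112)]
    print(n,len(t),'all',rect(t/1000))
    for lo,hi in((-90,0),(0,90)):
        yaw=.685;c,s=np.cos(yaw),np.sin(yaw); q=np.c_[(t[:,:2]-[491.3,303])@np.array([[c,-s],[s,c]]),t[:,2]]
        m=q[(q[:,0]>lo)&(q[:,0]<hi)]
        if len(m)<30: continue
        print(' board',lo,len(m),rect(m/1000), 'x',np.percentile(m[:,0],[1,99]).round(1))
        # upper surface: keep max z per y bin
        a=[]
        for y0 in np.arange(-24,25,1.5):
            g=m[abs(m[:,1]-y0)<.75]
            if len(g)>4: a.append((y0,np.percentile(g[:,2],90)))
        a=np.array(a); g=(a[:,1]<104)
        r=least_squares(lambda p:abs(a[g,0]-p[0])+p[1]-a[g,1],[0,80],loss='soft_l1'); print('  V y0,z0',r.x.round(2),'rms',np.sqrt((r.fun**2).mean()).round(2))
E
```

```text
w2 1761 all [455.6 278.2  12.7  65.1  38.6]
 board -90 1761 [-43.3   3.3  65.1  12.7  89.3] x [-49.5 -37.3]
  V y0,z0 [ 3.3  81.25] rms 0.22
w3 753 all [455.8 278.2  12.8  65.3  38.6]
 board -90 753 [-43.2   3.2  65.3  12.8  89.3] x [-49.4 -37.1]
  V y0,z0 [ 2.95 81.32] rms 0.33
```

View pics/w3.png

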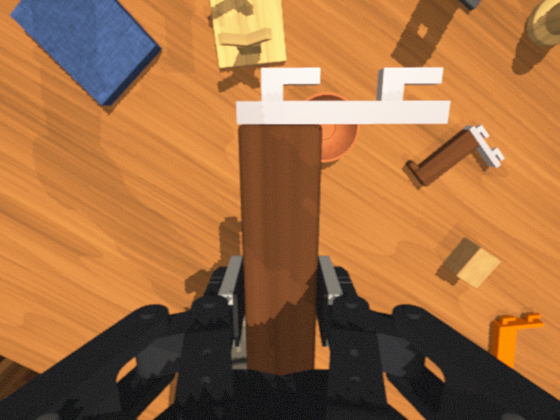

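Same view, higher: the rest's near board is at (245,40) and the arm is straight in the gripper. The notch is measured from two heights: near board centre (455.7, 278.2), yaw 0.674, notch bottom about 81 mm. That matches the text.

```bash
python3 -c "
from h import *
go(486.8,311.5,160,.674)"
```

```text
shift [203.8 -52.2 237.1] turn -0.096 tcp [345.5 156.6 397.7] [-3.1405  0.0032  0.578 ] F [-0.9  0.3 -1.7] gap 30.8 40.6 t 5.38
```

```bash
python3 -m creep '{"xyz":[[40,-10,40],[80,-20,80],[120,-31,120],[160,-42,165],[190,-49,200],[204,-52,225],[204,-52,237],[204,-52,237],[204,-52,237]],"turn":[-0.02,-0.04,-0.06,-0.08,-0.096,-0.096,-0.096,-0.096,-0.096]}'; python3 -c "
from h import *
go(486.8,311.5,125,.674)"
```

```text
time_s: 6.5
tcp_pos: [0.4886, 0.3122, 0.1635]
tcp_rot: [3.141, -0.002, 0.675]
contact_force: [-0.2, -0.5, -0.5]
finger_gap: 0.0307
grip_force: 40.5
shift [-1.9 -0.6 38.5] turn 0.001 tcp [488.6 312.2 163.5] [ 3.1409e+00 -1.6000e-03  6.7460e-01] F [-0.2 -0.5 -0.5] gap 30.7 40.5 t 6.5
```

```bash
python3 -m creep '{"xyz":[[-1,0,20],[-2,0,40],[-2,0,48],[-2,0,51],[-2,0,51]],"turn":[0,0,0,0,0]}'; python3 -m creep '{"xyz":[[0,0,1],[0,0,2],[0,0,3],[0,0,3]],"turn":[0,0,0,0]}';python3 -c "
from h import *
go(486.8,311.5,107,.674)"
```

```text
time_s: 7.12
tcp_pos: [0.4873, 0.3114, 0.1122]
tcp_rot: [3.141, -0.001, 0.675]
contact_force: [-0.1, -0.5, -2.1]
finger_gap: 0.031
grip_force: 40.6
time_s: 7.62
tcp_pos: [0.487, 0.3111, 0.1083]
tcp_rot: [3.141, -0.0, 0.675]
contact_force: [-0.6, 0.8, -1.1]
finger_gap: 0.0309
grip_force: 40.6
shift [ 0.1 -0.5  1.3] turn 0.001 tcp [487.  311.1 108.3] [ 3.1415 -0.      0.6748] F [-0.6  0.8 -1.1] gap 30.9 40.6 t 7.62
```

```bash
python3 -m creep '{"xyz":[[0,0,1],[0,0,2],[0,0,3],[0,0,3]],"turn":[0,0,0,0]}';python3 -m creep '{"xyz":[[0,0,1],[0,0,2],[0,0,2]],"turn":[0,0,0]}'
```

```text
time_s: 8.12
tcp_pos: [0.4882, 0.3105, 0.1064]
tcp_rot: [3.14, -0.002, 0.674]
contact_force: [1.0, -2.2, 4.8]
finger_gap: 0.0307
grip_force: 41.4
time_s: 8.5
tcp_pos: [0.489, 0.3101, 0.1054]
tcp_rot: [3.138, -0.003, 0.673]
contact_force: [0.3, -3.7, 9.6]
finger_gap: 0.0313
grip_force: 41.9
```

```bash
python3 -m creep '{"xyz":[[0,0,0],[0,0,0],[0,0,0],[0,0,-20],[0,0,-60],[0,0,-100],[-60,0,-120],[-100,0,-120],[-100,0,-120]],"turn":[0,0,0,0,0,0,0,0,0]}' 80; python3 - <<'E'
from h import *
s,c,W=wrist('w4.png'); np.savez('pics/w4.npz',W=W,T=s['tcp_pos'])
q=(W-[.4909,.3063,0])*1000; cc,ss=np.cos(.674),np.sin(.674); M=np.array([[cc,-ss,0],[ss,cc,0],[0,0,1]]); q=q.reshape(-1,3)@M; q=q[~np.isnan(q[:,0])]
np.save('pics/q4.npy',q)
m=q[(abs(q[:,0])<34)&(abs(q[:,1])<45)&(q[:,2]>85)&(q[:,2]<150)]
for y in range(-30,31,4):
    g=m[abs(m[:,1]-y)<2]; 
    if len(g): print(y,len(g),np.median(g[:,2]).round(1))
E
```

```text
time_s: 9.62
tcp_pos: [0.4065, 0.2469, 0.223]
tcp_rot: [3.139, 0.002, 0.675]
contact_force: [0.8, -0.1, 0.0]
finger_gap: 0.0797
grip_force: 0.0
-18 43 111.8
-14 574 113.3
-10 595 114.4
-6 608 115.5
-2 598 116.5
2 628 117.6
6 644 118.8
10 629 119.9
14 581 119.4
18 370 107.4
```

View pics/w4.png

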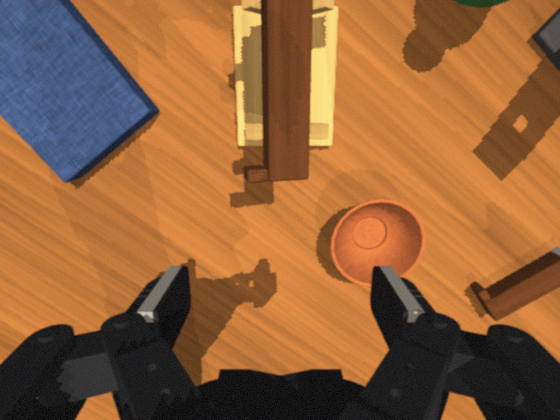

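The wrist view shows the bar lying in the rest from (288,0) to (288,180), tip to the left at (257,173). The profile shows it has tilted only 15° and is held by friction, so I'll press its low (right) edge down with shut fingers.

```bash
python3 -c "
from h import *
go(511,289,135,.674)"
```

```text
shift [105.8  32.   88.4] turn 0.001 tcp [408.3 248.  223.3] [ 3.140e+00 -2.000e-04  6.747e-01] F [ 1.2 -0.7  0.5] gap 80.2 0.0 t 9.68
```

```bash
python3 -m creep '{"xyz":[[50,16,0],[105,32,20],[105,32,60],[105,32,87],[105,32,87]],"turn":[0,0,0,0,0]}' 0; python3 -m creep '{"xyz":[[0,0,5],[0,0,10],[0,0,14],[0,0,18],[0,0,20],[0,0,22],[0,0,22]],"turn":[0,0,0,0,0,0,0]}'; python3 -c "
from h import *
go(511,289,100,.674)"
```

```text
time_s: 10.3
tcp_pos: [0.51, 0.2888, 0.133]
tcp_rot: [-3.14, 0.006, 0.675]
contact_force: [-0.3, 0.0, 0.6]
finger_gap: -0.0001
grip_force: 0.0
time_s: 11.18
tcp_pos: [0.5108, 0.2892, 0.1142]
tcp_rot: [-3.142, 0.0, 0.675]
contact_force: [-0.1, 0.6, 1.2]
finger_gap: -0.0002
grip_force: 0.0
shift [ 0.1  0.3 14.2] turn 0.001 tcp [510.8 289.2 114.2] [-3.1416e+00  2.0000e-04  6.7490e-01] F [-0.1  0.6  1.2] gap -0.2 0.0 t 11.18
```

```bash
for i in 1 2 3; do python3 -m creep '{"xyz":[[0,0,2],[0,0,4],[0,0,4]],"turn":[0,0,0]}' | egrep 'tcp_pos|contact'; done
```

```text
tcp_pos: [0.5107, 0.2891, 0.11]
contact_force: [0.5, -0.6, 0.9]
tcp_pos: [0.5107, 0.2891, 0.1061]
contact_force: [-0.9, 0.3, -0.4]
tcp_pos: [0.5106, 0.2891, 0.102]
contact_force: [0.7, -0.2, 0.1]
```

```bash
python3 -m creep '{"xyz":[[0,0,-18],[0,-4,-18],[0,-9,-18],[0,-9,-14],[0,-9,-10],[0,-9,-10]],"turn":[0,0,0,0,0,0]}' | egrep 'tcp_pos|contact'; for i in 1 2 ; do python3 -m creep '{"xyz":[[0,0,1],[0,0,2],[0,0,3],[0,0,3]],"turn":[0,0,0,0]}' | egrep 'tcp_pos|contact'; done
```

```text
tcp_pos: [0.5049, 0.2956, 0.1113]
contact_force: [0.1, -0.2, 0.2]
tcp_pos: [0.5052, 0.2962, 0.1092]
contact_force: [-0.5, -0.5, 0.2]
tcp_pos: [0.5051, 0.2962, 0.1062]
contact_force: [0.4, 0.6, 0.5]
```

```bash
python3 -m creep '{"xyz":[[0,0,-40],[-30,0,-90],[-80,0,-115],[-108,-15,-115],[-108,-15,-115]],"turn":[0,0,0,0,0]}' | egrep 'tcp_pos|contact|time'; cat > prof.py <<'E'
from h import *
def prof(x0=-34,x1=34,n=None,step=4):
    s,c,W=wrist(n)
    cc,ss=np.cos(.674),np.sin(.674); M=np.array([[cc,-ss,0],[ss,cc,0],[0,0,1]])
    q=((W-[.4909,.3063,0])*1000).reshape(-1,3)@M; q=q[~np.isnan(q[:,0])]
    m=q[(q[:,0]>x0)&(q[:,0]<x1)&(abs(q[:,1])<45)&(q[:,2]>80)&(q[:,2]<150)]
    for y in range(-32,33,step):
        g=m[abs(m[:,1]-y)<1.5]
        if len(g)>3: print((y,np.median(g[:,2]).round(1)),end=' ')
    print(); return q
E
python3 -c "
from prof import *
prof()"
```

```text
time_s: 14.68
tcp_pos: [0.4096, 0.2404, 0.222]
contact_force: [0.0, -0.1, 1.2]
(-16, np.float64(95.7)) (-12, np.float64(99.2)) (-8, np.float64(103.3)) (-4, np.float64(107.2)) (0, np.float64(111.2)) (4, np.float64(115.3)) (8, np.float64(117.1)) (12, np.float64(113.5)) (16, np.float64(109.6)) (20, np.float64(105.5))
```

It's now cornerwise: the peak is 118 mm at +7, with faces at 45° on both sides. The tool stays vertical in these moves. I'll therefore take it with the tips just above the right corner, so closing and lifting rolls it the last 45° flat between the pads.

```bash
python3 -c "
from h import *
go(490,312.2,130,.674)"
```

```text
shift [106.3  -7.   91.8] turn 0.001 tcp [411.2 240.4 221.8] [ 3.1398e+00 -1.0000e-03  6.7550e-01] F [1.  0.6 0.4] gap 0.2 0.0 t 14.72
```

```bash
python3 -m creep '{"xyz":[[50,-4,0],[106,-7,0],[106,-7,40],[106,-7,85],[106,-7,92],[106,-7,92]],"turn":[0,0,0,0,0,0]}' 66 20| egrep 'tcp_pos|contact|gap'; python3 -m creep '{"xyz":[[0,0,10],[0,0,25],[0,0,30],[0,0,30]],"turn":[0,0,0,0]}'| egrep 'tcp_pos|contact|gap'; python3 -c "
from h import *
go(490,312.2,97.5,.674)"
```

```text
tcp_pos: [0.4905, 0.3125, 0.1295]
contact_force: [-0.8, 0.2, 0.2]
finger_gap: 0.0657
tcp_pos: [0.4896, 0.3118, 0.0988]
contact_force: [-0.3, -0.7, 0.0]
finger_gap: 0.0662
shift [ 0.6 -0.1  1.3] turn 0.001 tcp [489.6 311.8  98.8] [3.1415e+00 1.1000e-03 6.7490e-01] F [-0.3 -0.7  0. ] gap 66.2 0.0 t 15.97
```

```bash
python3 -m creep '{"xyz":[[0,0,1],[0,0,1],[0,0,1],[0,0,1]],"turn":[0,0,0,0]}' 36 20| egrep 'contact|gap|grip'; python3 -m creep '{"xyz":[[0,0,0],[0,0,-2],[0,0,-5],[0,0,-8],[0,0,-11],[0,0,-14],[0,0,-17],[0,0,-20],[0,0,-22],[0,0,-22]],"turn":[0,0,0,0,0,0,0,0,0,0]}' 20 20| egrep 'tcp_pos|contact|gap|grip'
```

```text
contact_force: [-0.1, 0.3, 0.1]
finger_gap: 0.0363
grip_force: 0.2
tcp_pos: [0.4904, 0.3113, 0.1201]
contact_force: [-0.0, 0.9, -1.9]
finger_gap: 0.0239
grip_force: 18.3
```

```bash
python3 -m creep '{"xyz":[[0,0,0],[0,0,0],[0,0,0]],"turn":[0,0,0]}' 10 60| egrep 'tcp_pos|contact|gap|grip'; python3 - <<'E'
from prof import *
q=prof(-34,70,'w5.png',2)
m=q[(abs(q[:,1])<60)&(q[:,2]>60)&(q[:,2]<190)]; np.save('pics/q5.npy',m)
save('s5.png',camera('side'))
a=cv2.imread('pics/w5.png');b=cv2.imread('pics/s5.png')[100:300,180:440]
cv2.imwrite('pics/v5.png',np.vstack([a[:300],np.zeros((0,560,3),np.uint8)])); b=cv2.resize(b,(390,300)); cv2.imwrite('pics/v5.png',np.hstack([cv2.resize(a,(400,300)),b]))
E
```

```text
tcp_pos: [0.4898, 0.3122, 0.1202]
contact_force: [-0.4, 0.3, -1.9]
finger_gap: 0.0218
grip_force: 55.2
(-32, np.float64(99.2)) (-30, np.float64(100.8)) (-28, np.float64(102.6)) (-26, np.float64(104.5)) (-24, np.float64(104.1)) (-22, np.float64(102.0)) (-20, np.float64(100.8)) (-18, np.float64(100.8)) (-16, np.float64(127.9)) (-14, np.float64(107.9)) (-12, np.float64(111.9)) (-10, np.float64(116.7)) (-8, np.float64(121.1)) (-6, np.float64(125.9)) (-4, np.float64(129.2)) (-2, np.float64(131.0)) (0, np.float64(130.8)) (2, np.float64(130.0)) (4, np.float64(129.0)) (6, np.float64(128.2)) (8, np.float64(127.2)) (10, np.float64(126.3)) (12, np.float64(125.5)) (14, np.float64(124.7)) (16, np.float64(124.2)) (18, np.float64(131.5)) (20, np.float64(126.6)) (22, np.float64(102.7)) (24, np.float64(105.0)) (26, np.float64(128.7)) (28, np.float64(127.6)) (30, np.float64(101.9)) (32, np.float64(99.9))
```

View pics/v5.png

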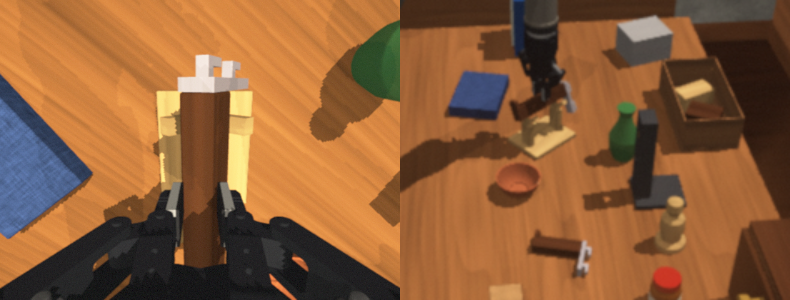

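Wrist view: the bar is between the pads with hooks up at (215,65). The side view shows it raised over the rest. The profile shows it has rolled to about 68° and is pinched only near its top. I'll set it back on the notch, open a little, go deeper and repeat the lift to finish the roll.

```bash
python3 -m creep '{"xyz":[[0,-1,3],[0,-1,6],[0,-1,7],[0,-1,7]],"turn":[0,0,0,0]}' - 20| egrep 'tcp_pos|contact|gap|grip'; python3 -m creep '{"xyz":[[0,0,0],[0,0,0],[0,3,0],[0,4,5],[0,4,10],[0,4,14],[0,4,14]],"turn":[0,0,0,0,0,0,0]}' 40 20| egrep 'tcp_pos|contact|gap|grip'; python3 -c "
from prof import *
prof(step=2)"
```

```text
tcp_pos: [0.4892, 0.3129, 0.1131]
contact_force: [0.3, -0.5, -0.6]
finger_gap: 0.0214
grip_force: 55.2
tcp_pos: [0.4911, 0.3107, 0.0989]
contact_force: [-0.3, 1.8, -0.2]
finger_gap: 0.0399
grip_force: 0.8
(-32, np.float64(146.4)) (-30, np.float64(127.7)) (-28, np.float64(126.8)) (-26, np.float64(140.1)) (-24, np.float64(141.7)) (-22, np.float64(133.4)) (-20, np.float64(137.5)) (-18, np.float64(129.9)) (-16, np.float64(123.5)) (-14, np.float64(97.5)) (-12, np.float64(98.9)) (-10, np.float64(100.9)) (-8, np.float64(103.0)) (-6, np.float64(104.9)) (-4, np.float64(107.0)) (-2, np.float64(108.9)) (0, np.float64(110.9)) (2, np.float64(112.9)) (4, np.float64(114.9)) (6, np.float64(116.7)) (8, np.float64(117.1)) (10, np.float64(115.7)) (12, np.float64(113.7)) (14, np.float64(111.6)) (16, np.float64(109.6)) (18, np.float64(107.7)) (20, np.float64(105.6)) (22, np.float64(117.4)) (24, np.float64(130.4)) (26, np.float64(134.6)) (28, np.float64(133.6)) (30, np.float64(143.8)) (32, np.float64(129.4))
```

The bar fell back to a clean 45°, so nothing is lost. This time I'll lift its left edge with the left pad alone, following the roll arc and letting the right pad follow.

```bash
python3 -m creep '{"xyz":[[0,-1,5],[0,-1,12],[0,-1,19],[0,0,19],[0,1,19],[0,2,19],[0,2,19]],"turn":[0,0,0,0,0,0,0]}' 42 20| egrep 'tcp_pos|contact|gap|grip'; python3 -c "
from h import *
go(490.9,306.3,80,.674)"
```

```text
tcp_pos: [0.492, 0.3093, 0.0805]
contact_force: [-3.7, 1.1, -0.5]
finger_gap: 0.042
grip_force: 1.8
shift [-2.7  1.7  0.5] turn 0.002 tcp [492.  309.3  80.5] [-3.14e+00  3.00e-04  6.76e-01] F [-3.7  1.1 -0.5] gap 42.0 1.8 t 20.5
```

```bash
python3 -m creep '{"xyz":[[0,0.2,-2],[0,0.6,-4],[0,1.2,-6],[0,2,-8],[0,3,-10],[0,3,-10]],"turn":[0,0,0,0,0,0]}' 42 20| egrep 'tcp_pos|contact|gap|grip'; python3 -c "
from prof import *
prof(step=4)"
```

```text
tcp_pos: [0.4948, 0.3061, 0.0907]
contact_force: [-5.4, 1.2, 2.2]
finger_gap: 0.0419
grip_force: 2.2
(-32, np.float64(139.7)) (-28, np.float64(130.0)) (-24, np.float64(121.0)) (-16, np.float64(97.5)) (-12, np.float64(103.0)) (-8, np.float64(111.2)) (-4, np.float64(119.6)) (0, np.float64(123.4)) (4, np.float64(121.7)) (8, np.float64(119.7)) (12, np.float64(117.7)) (16, np.float64(115.8)) (20, np.float64(130.1)) (24, np.float64(137.5)) (28, np.float64(136.3)) (32, np.float64(145.1))
```

```bash
python3 -m creep '{"xyz":[[0,0.3,-2],[0,1,-4],[0,2,-5.5],[0,3,-7],[0,3,-7]],"turn":[0,0,0,0,0]}' 41 20| egrep 'tcp_pos|contact|gap|grip'; python3 -c "
from prof import *
prof(step=4)"
```

```text
tcp_pos: [0.4979, 0.3029, 0.0974]
contact_force: [-0.1, 0.2, -0.6]
finger_gap: 0.0412
grip_force: 0.5
(-32, np.float64(133.6)) (-28, np.float64(127.0)) (-16, np.float64(98.7)) (-12, np.float64(111.0)) (-8, np.float64(125.6)) (-4, np.float64(125.7)) (0, np.float64(124.8)) (4, np.float64(123.9)) (8, np.float64(123.0)) (12, np.float64(122.4)) (16, np.float64(136.0)) (20, np.float64(143.0)) (24, np.float64(127.3)) (28, np.float64(146.5)) (32, np.float64(146.5))
```

```bash
python3 -m creep '{"xyz":[[0,-3,0],[0,-5.5,0],[0,-5.5,0]],"turn":[0,0,0]}' 31 20| egrep 'tcp_pos|contact|gap|grip'; python3 -m creep '{"xyz":[[0,0,0],[0,0,0],[0,0,0]],"turn":[0,0,0]}' 10 50| egrep 'tcp_pos|contact|gap|grip'; python3 -c "
from prof import *
prof(step=4)"
```

```text
tcp_pos: [0.4931, 0.3079, 0.0971]
contact_force: [-1.0, 0.7, -0.8]
finger_gap: 0.0312
grip_force: 0.4
tcp_pos: [0.4933, 0.3099, 0.0991]
contact_force: [-2.7, 0.5, 6.3]
finger_gap: 0.0213
grip_force: 49.3
(-32, np.float64(147.5)) (-28, np.float64(145.6)) (-24, np.float64(142.7)) (-20, np.float64(127.5)) (-16, np.float64(136.0)) (-12, np.float64(136.6)) (-8, np.float64(122.6)) (-4, np.float64(122.7)) (0, np.float64(122.6)) (4, np.float64(122.4)) (8, np.float64(122.3)) (12, np.float64(131.4)) (16, np.float64(132.1)) (20, np.float64(130.1)) (24, np.float64(128.2)) (28, np.float64(145.4)) (32, np.float64(147.1))
```

The profile is now flat on top (122.5 mm) with a 21.3 mm gap: the arm stands upright, gripped across its thickness. Next I'll lift it and carry it to a place that can see the upright.

```bash
python3 -m creep '{"xyz":[[0,0,-30],[0,0,-75],[0,0,-125],[-10,10,-160],[-35,40,-165],[-65,75,-165],[-95,110,-165],[-125,140,-165],[-141,156,-165],[-141,156,-165],[-141,156,-165]],"turn":[0,0,0,0.05,0.16,0.3,0.44,0.58,0.676,0.676,0.676]}' 10 80| egrep 'tcp_|time|contact|gap|grip'; python3 - <<'E'
from h import *
s,c,W=wrist('w6.png'); np.savez('pics/w6.npz',W=W,**c); print(s['tcp_pos'],s['tcp_rot'])
t=boxpts(W,.62,.76,.02,.17,.205,.222); print('top',len(t), rect(t) if len(t) else '',np.median(t[:,2]) if len(t) else '')
f=boxpts(W,.64,.70,.05,.14,.02,.2); print('front',len(f), np.percentile(f[:,2],[0,50,100]) if len(f) else '')
E
```

```text
time_s: 24.15
tcp_pos: [0.4805, 0.0995, 0.2623]
tcp_rot: [-3.141, 0.0, 0.002]
contact_force: [0.1, 0.6, -1.0]
finger_gap: 0.021
grip_force: 80.2
[0.48049423 0.09951755 0.26225259] [-3.14051009e+00  9.69439622e-05  2.01974261e-03]
top 0  
front 0
```

View pics/w6.png

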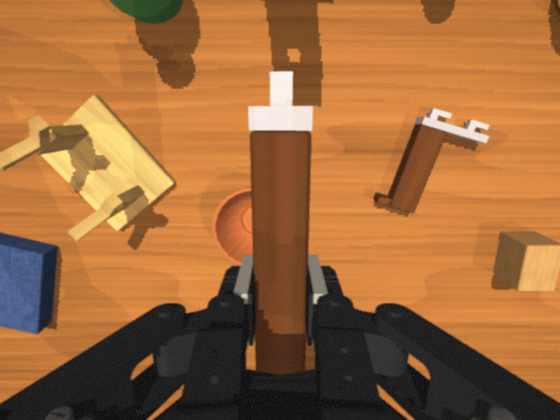

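The wrist view shows the arm upright in the gripper with the plate and upper hook at (281,100). The upright is just beyond the top edge, so I'll go higher and a little ahead.

```bash
python3 -m creep '{"xyz":[[20,0,-35],[40,0,-70],[40,0,-80],[40,0,-80],[40,0,-80]],"turn":[0,0,0,0,0]}'| egrep 'tcp_'; cat > up.py <<'E'
from h import *
def arm_in_tool(W,s):
    Rm=R.from_euler('xyz',s['tcp_rot']).as_matrix(); q=((W.reshape(-1,3)-s['tcp_pos'])@Rm)*1000; q=q[~np.isnan(q[:,0])]
    m=q[(abs(q[:,1])<16)&(q[:,2]<-5)&(q[:,2]>-45)&(q[:,0]>-20)&(q[:,0]<110)]
    bar=m[(m[:,0]>25)&(m[:,0]<64)&(abs(m[:,1])<8)]; print('bar top slope dz/dx',np.polyfit(bar[:,0],bar[:,2],1).round(4),'roll dz/dy',np.polyfit(bar[:,1],bar[:,2],1).round(3))
    for x in range(56,104,2):
        g=m[(abs(m[:,0]-x)<1)]
        if len(g)>5: print((x,len(g),np.percentile(g[:,2],20).round(1),g[:,1].min().round(1),g[:,1].max().round(1)),end=' ')
    print()
    # side-edge yaw
    e=[]
    for x in range(16,64,3):
        g=bar_=m[(abs(m[:,0]-x)<1.5)&(m[:,2]<-18)]
        if len(g)>5: e.append((x,(g[:,1].min()+g[:,1].max())/2))
    e=np.array(e); print('midline',np.polyfit(e[:,0],e[:,1],1).round(4))
E
python3 - <<'E'
from up import *
w=np.load('pics/w6.npz'); arm_in_tool(w['W'],dict(tcp_rot=[-3.1405,.0001,.002],tcp_pos=np.array([.48049,.09952,.26225])))
s,c,W=wrist('w7.png'); np.savez('pics/w7.npz',W=W); print(s['tcp_pos'],s['tcp_rot']); arm_in_tool(W,s)
t=boxpts(W,.64,.76,.02,.17,.207,.222); print('top',len(t), rect(t),np.median(t[:,2]))
f=boxpts(W,.65,.70,.05,.14,.02,.2); print('front',len(f), f.min(0),f.max(0),np.median(f[:,0]))
E
```

```text
tcp_pos: [0.5193, 0.0983, 0.3408]
tcp_rot: [3.141, 0.003, 0.0]
bar top slope dz/dx [-4.00000e-04 -2.32667e+01] roll dz/dy [ -0.029 -23.284]
(56, 333, np.float64(-23.8), np.float64(-10.0), np.float64(11.5)) (58, 331, np.float64(-23.9), np.float64(-10.0), np.float64(11.4)) (60, 356, np.float64(-23.8), np.float64(-9.9), np.float64(11.8)) (62, 356, np.float64(-23.7), np.float64(-10.3), np.float64(11.7)) (64, 343, np.float64(-23.8), np.float64(-10.2), np.float64(11.7)) (66, 333, np.float64(-23.5), np.float64(-9.8), np.float64(11.4)) (68, 382, np.float64(-23.9), np.float64(-10.3), np.float64(11.7)) (70, 382, np.float64(-23.9), np.float64(-10.2), np.float64(11.7)) (72, 382, np.float64(-23.9), np.float64(-10.2), np.float64(11.6)) (74, 340, np.float64(-23.8), np.float64(-10.1), np.float64(11.6)) (76, 129, np.float64(-14.8), np.float64(-2.7), np.float64(5.0)) (78, 113, np.float64(-14.7), np.float64(-2.7), np.float64(5.0)) (80, 132, np.float64(-14.6), np.float64(-2.7), np.float64(5.0)) (82, 133, np.float64(-14.8), np.float64(-2.7), np.float64(4.9)) (84, 131, np.float64(-14.9), np.float64(-2.7),
[... 744 characters left out ...]
-23.8), np.float64(-10.3), np.float64(11.8)) (72, 382, np.float64(-24.0), np.float64(-10.2), np.float64(11.6)) (74, 384, np.float64(-23.9), np.float64(-10.2), np.float64(11.7)) (76, 123, np.float64(-14.7), np.float64(-2.8), np.float64(5.0)) (78, 114, np.float64(-14.7), np.float64(-2.7), np.float64(5.0)) (80, 130, np.float64(-14.8), np.float64(-2.7), np.float64(5.0)) (82, 132, np.float64(-14.9), np.float64(-2.7), np.float64(4.9)) (84, 132, np.float64(-14.9), np.float64(-2.7), np.float64(4.9)) (86, 111, np.float64(-14.8), np.float64(-3.0), np.float64(4.9)) 
midline [0.     0.7211]
top 0 [0. 0. 0. 0. 0.] nan
front 2333 [0.67077408 0.0672796  0.02007619] [0.67606085 0.11739493 0.1999967 ] 0.6720257083429176
  return _methods._mean(a, axis=axis, dtype=dtype,
  ret = ret.dtype.type(ret / rcount)
```

```bash
python3 - <<'E' 2>/dev/null
from h import *
W=np.load('pics/w7.npz')['W']
f=boxpts(W,.66,.69,.05,.14,.015,.205)*1000
A=np.c_[np.ones(len(f)),f[:,1]-92,f[:,2]-120]
for _ in range(4):
    c=np.linalg.lstsq(A,f[:,0],rcond=None)[0]; r=f[:,0]-A@c; k=abs(r)<1.0; A,f=A[k],f[k]
print('plane x=',c.round(4),'yaw',-np.arctan(c[1]).round(4),'n',len(f))
for z0 in range(20,200,12):
    g=f[abs(f[:,2]-z0)<6]
    if len(g)>5:
        ys=np.sort(g[:,1]); d=np.diff(ys); i=d.argmax(); print(z0,len(g),ys[0].round(1),ys[-1].round(1),'gap',ys[i].round(1),ys[i+1].round(1))
w=boxpts(W,.66,.69,.05,.14,.15,.23)*1000; print('ztop',w[:,2].max())
E
```

```text
plane x= [ 6.719303e+02  3.330000e-02 -7.000000e-04] yaw -0.0333 n 2313
20 67 67.4 116.8 gap 75.0 76.3
32 75 68.0 117.2 gap 80.5 81.8
44 84 67.6 116.9 gap 90.6 91.8
56 95 67.4 117.3 gap 84.9 86.2
68 96 67.5 116.9 gap 111.3 112.4
80 114 67.6 116.4 gap 69.3 70.5
92 113 68.0 117.1 gap 97.8 98.8
104 123 67.4 117.1 gap 86.4 87.4
116 104 67.5 117.2 gap 85.9 99.7
128 122 67.6 116.9 gap 85.5 99.6
140 191 67.3 117.3 gap 97.8 98.7
152 168 67.5 117.1 gap 89.7 92.4
164 208 67.5 117.2 gap 96.9 99.4
176 234 67.3 117.3 gap 96.9 99.4
188 309 67.5 117.3 gap 97.0 97.8
ztop 204.24132084242623
```

Upright: front at x = 672.0, slot centre y ≈ 92.5, yaw −0.033. The heel in the tool frame is (75, 1.5, −6.6). So the insertion TCP is about (597, 96.5, 159.5) and the hung TCP z is about 139.5.

```bash
python3 -m creep '{"xyz":[[10,0,50],[20,0,105],[26,0,160],[26,0,178],[26,0,180],[26,0,180]],"turn":[0.033,0.033,0.033,0.033,0.033,0.033]}'| egrep 'tcp_'; python3 -c "
from h import *
go(560,97.8,159.5,-.033)
for i in range(3):
    camera('wrist'); go(560,97.8,159.5,-.033)"
```

```text
tcp_pos: [0.5469, 0.0982, 0.163]
tcp_rot: [-3.141, -0.001, -0.034]
shift [13.1 -0.1  3.5] turn -0.001 tcp [546.9  98.2 163. ] [-3.1413e+00 -1.1000e-03 -3.3900e-02] F [ 0.3  1.1 -1.4] gap 20.5 80.2 t 25.62
shift [12.6  0.   4.1] turn -0.001 tcp [547.4  98.3 163.6] [-3.1411e+00 -2.4000e-03 -3.4000e-02] F [-0.3 -0.1 -1.6] gap 20.4 80.2 t 25.68
shift [12.4  0.1  4.4] turn -0.001 tcp [547.6  98.3 163.8] [-3.141e+00 -2.900e-03 -3.400e-02] F [-0.6 -0.3 -1.1] gap 20.6 80.2 t 25.73
shift [12.4  0.   4.4] turn -0.001 tcp [547.6  98.3 163.8] [-3.1411e+00 -3.0000e-03 -3.4100e-02] F [-0.3  0.5 -1.2] gap 20.9 80.2 t 25.77
```

```bash
python3 -m creep '{"xyz":[[15,0,3],[30,0,4],[34,0,4],[34,0,4],[34,0,4]],"turn":[0,0,0,0,0]}'| egrep 'contact|tcp_p'; python3 -c "
from h import *
go(597.1,96.5,159.5,-.033)"; python3 -m creep '{"xyz":[[2,0,0],[4,0,0],[6,0,0],[8,0,0],[8,0,0]],"turn":[0,0,0,0,0]}'| egrep 'contact|tcp_p';python3 -c "
from h import *
go(597.1,96.5,159.5,-.033)"
```

```text
tcp_pos: [0.5803, 0.097, 0.1583]
contact_force: [0.5, -0.1, -0.8]
shift [16.8 -0.1 -1.2] turn -0.001 tcp [580.3  97.  158.3] [-3.1416e+00  4.0000e-04 -3.3700e-02] F [ 0.5 -0.1 -0.8] gap 20.5 80.2 t 26.4
tcp_pos: [0.5884, 0.0965, 0.1582]
contact_force: [-2.6, 0.1, -0.5]
shift [ 8.7 -0.3 -1.3] turn -0.001 tcp [588.4  96.5 158.2] [ 3.1415e+00  8.0000e-04 -3.4100e-02] F [-2.6  0.1 -0.5] gap 20.7 80.3 t 27.02
```

```bash
python3 -m creep '{"xyz":[[2,0,0],[4,0,0],[6,0,0],[7,0,0],[7,0,0]],"turn":[0,0,0,0,0]}'| egrep 'contact|tcp_p'; python3 -m creep '{"xyz":[[1,0,0],[2,0,0],[2,0,0]],"turn":[0,0,0]}'| egrep 'contact|tcp_p';  python3 -m creep '{"xyz":[[1,0,0],[1,0,0],[1,0,0]],"turn":[0,0,0]}'| egrep 'contact|tcp_p'
```

```text
tcp_pos: [0.5955, 0.0963, 0.1582]
contact_force: [-2.5, -0.3, -1.1]
tcp_pos: [0.5971, 0.0962, 0.1581]
contact_force: [-4.2, 0.0, 0.6]
tcp_pos: [0.5971, 0.0962, 0.1582]
contact_force: [-6.8, -0.6, 2.1]
```

```bash
python3 -m creep '{"xyz":[[-0.5,0,2],[-0.5,0,5],[-0.5,0,8],[-0.5,0,11],[-0.5,0,14],[-0.5,0,14]],"turn":[0,0,0,0,0,0]}'| egrep 'contact|tcp_'; python3 -m creep '{"xyz":[[0,0,2],[0,0,4],[0,0,4]],"turn":[0,0,0]}'| egrep 'contact|tcp_p';  python3 -m creep '{"xyz":[[0,0,1],[0,0,2],[0,0,2]],"turn":[0,0,0]}'| egrep 'contact|tcp_p'
```

```text
tcp_pos: [0.5971, 0.0967, 0.144]
tcp_rot: [-3.141, 0.002, -0.033]
contact_force: [-6.0, 0.5, -0.1]
tcp_pos: [0.5972, 0.0968, 0.1401]
contact_force: [-4.8, 0.7, 1.2]
tcp_pos: [0.5971, 0.0968, 0.1397]
contact_force: [-8.5, -1.4, 7.2]
```

```bash
python3 -m creep '{"xyz":[[-0.5,0,1],[-0.5,0,3],[-0.5,0,4],[-0.5,0,4],[-0.5,0,4]],"turn":[0,0,0,0,0]}'| egrep 'contact|tcp_'; python3 -m creep '{"xyz":[[-1,0,1],[-1,0,0],[-1,0,0]],"turn":[0,0,0]}'| egrep 'contact|tcp_'; python3 -m creep '{"xyz":[[0,0,-3],[0,0,-5],[0,0,-5]],"turn":[0,0,0]}' | egrep 'contact|tcp_'
```

```text
tcp_pos: [0.5965, 0.0971, 0.1387]
tcp_rot: [3.141, 0.0, -0.034]
contact_force: [-14.8, -1.4, 18.7]
tcp_pos: [0.596, 0.097, 0.1382]
tcp_rot: [3.141, -0.001, -0.034]
contact_force: [-12.7, -1.7, 15.9]
tcp_pos: [0.5968, 0.0966, 0.1395]
tcp_rot: [-3.141, -0.0, -0.034]
contact_force: [-3.7, 0.1, 1.8]
```

```bash
python3 -m creep '{"xyz":[[0,0,-1],[0,0,-3],[0,0,-3]],"turn":[0,0,0]}' | egrep 'contact|tcp_p'; python3 -m creep '{"xyz":[[0,0,-1],[0,0,-2],[0,0,-2]],"turn":[0,0,0]}' | egrep 'contact|tcp_p'
```

```text
tcp_pos: [0.597, 0.0958, 0.142]
contact_force: [-2.6, -0.0, -2.3]
tcp_pos: [0.5969, 0.0958, 0.1437]
contact_force: [1.1, -0.6, -4.9]
```

```bash
python3 -m creep '{"xyz":[[0,0,2],[0,0,5],[0,0,7],[0,0,8],[0,0,8]],"turn":[0,0,0,0,0]}' | egrep 'contact|tcp_p'; python3 -m creep '{"xyz":[[0,0,-2],[0,0,-3],[0,0,-3]],"turn":[0,0,0]}' | egrep 'contact|tcp_p';  python3 -m creep '{"xyz":[[0,0,0],[0,0,0],[0,0,0],[0,0,0]],"turn":[0,0,0,0]}' 50 20| egrep 'contact|tcp_p|gap'
```

```text
tcp_pos: [0.5964, 0.0968, 0.1388]
contact_force: [-6.3, -1.1, 7.9]
tcp_pos: [0.5968, 0.0966, 0.1394]
contact_force: [-1.7, 0.5, 2.5]
tcp_pos: [0.5968, 0.0961, 0.1393]
contact_force: [0.5, -0.4, 0.8]
finger_gap: 0.05
```

Released. I'll back off straight up, then check with the cameras.

```bash
python3 -m creep '{"xyz":[[0,0,-20],[0,0,-60],[0,0,-110],[-40,0,-150],[-90,0,-170],[-120,0,-170],[-120,0,-170]],"turn":[0,0,0,0,0,0,0]}' | egrep 'contact|tcp_|time'; python3 - <<'E' 2>/dev/null
from h import *
s,c,W=wrist('w8.png')
q=W.reshape(-1,3)*1000; q=q[~np.isnan(q[:,0])]; a=np.array([np.cos(-.033),np.sin(-.033)]); n=np.array([-a[1],a[0]])
d=q[:,:2]-[672,92.4]; u=d@a; v=d@n
bar=(abs(v)<14)&(u<-12)&(u>-155)&(q[:,2]>140)&(q[:,2]<190)
for u0 in range(-150,2,10):
    g=bar&(abs(u-u0)<3)&(abs(v)<8)
    if g.sum()>4: print((u0,np.median(q[g,2]).round(1),),end=' ')
m=bar&(abs(v)<8)&(u>-135)&(q[:,2]<170); print('\nlevel',np.polyfit(u[m],q[m,2],1).round(4),'roll',np.polyfit(v[m],q[m,2],1).round(4))
k=(abs(v)<4)&(q[:,2]>160)&(q[:,2]<182)&(u>-8)&(u<25); print('catch face u',np.percentile(u[k],[10,50,90]).round(1),k.sum())
P=c['pixels'];sc=camera('scene')['pixels']
sd=camera('side')['pixels']
im=np.hstack([cv2.resize(P,(400,300)),cv2.resize(sd[140:290,240:440],(400,300),interpolation=3)]); im=np.vstack([im,np.hstack([cv2.resize(sc,(400,300)),cv2.resize(sc[180:300,240:400],(400,300),interpolation=3)])])
cv2.imwrite('pics/f.png',im[:,:,::-1])
E
```

```text
time_s: 34.4
tcp_pos: [0.4751, 0.101, 0.3104]
tcp_rot: [3.14, -0.002, -0.032]
contact_force: [-0.3, -0.5, 1.1]
(-150, np.float64(157.0)) (-140, np.float64(157.2)) (-130, np.float64(157.6)) (-120, np.float64(158.0)) (-110, np.float64(158.5)) (-100, np.float64(158.8)) (-90, np.float64(159.3)) (-80, np.float64(159.8)) (-70, np.float64(160.1)) (-60, np.float64(160.7)) (-50, np.float64(161.1)) (-40, np.float64(161.2)) 
level [4.500000e-02 1.633603e+02] roll [-1.840000e-02  1.595316e+02]
```

```bash
python3 -m creep '{"xyz":[[30,0,-20],[45,0,-30],[45,0,-30],[45,0,-30]],"turn":[0,0,0,0]}' | egrep 'tcp_p'; python3 - <<'E' 2>/dev/null
from h import *
s,c,W=wrist('w8.png')
q=W.reshape(-1,3)*1000; q=q[~np.isnan(q[:,0])]; a=np.array([np.cos(-.033),np.sin(-.033)]); n=np.array([-a[1],a[0]])
d=q[:,:2]-[672,92.4]; u=d@a; v=d@n
for z0 in (166,170,174,177,182,190):
    for nm,k in (('mid',abs(v)<4),('sheet',(abs(v)>9)&(abs(v)<22))):
        g=k&(abs(q[:,2]-z0)<1.5)&(u>-8)&(u<34); print(z0,nm,g.sum(),np.median(u[g]).round(1) if g.sum() else '',end='; ')
P=c['pixels'];sc=camera('scene')['pixels'];sd=camera('side')['pixels']
im=np.hstack([cv2.resize(P,(400,300)),cv2.resize(sd[140:290,240:440],(400,300),interpolation=2)]); im=np.vstack([im,np.hstack([cv2.resize(sc,(400,300)),cv2.resize(sc[180:300,240:400],(400,300),interpolation=2)])])
cv2.imwrite('pics/f.png',im[:,:,::-1])
E
```

```text
tcp_pos: [0.5214, 0.0988, 0.3383]
166 mid 11 0.3; 166 sheet 39 -0.1; 170 mid 11 0.4; 170 sheet 35 -0.1; 174 mid 10 0.4; 174 sheet 36 -0.2; 177 mid 7 0.3; 177 sheet 35 -0.2; 182 mid 11 -0.2; 182 sheet 31 -0.1; 190 mid 13 -0.1; 190 sheet 46 -0.2;
```

View pics/f.png

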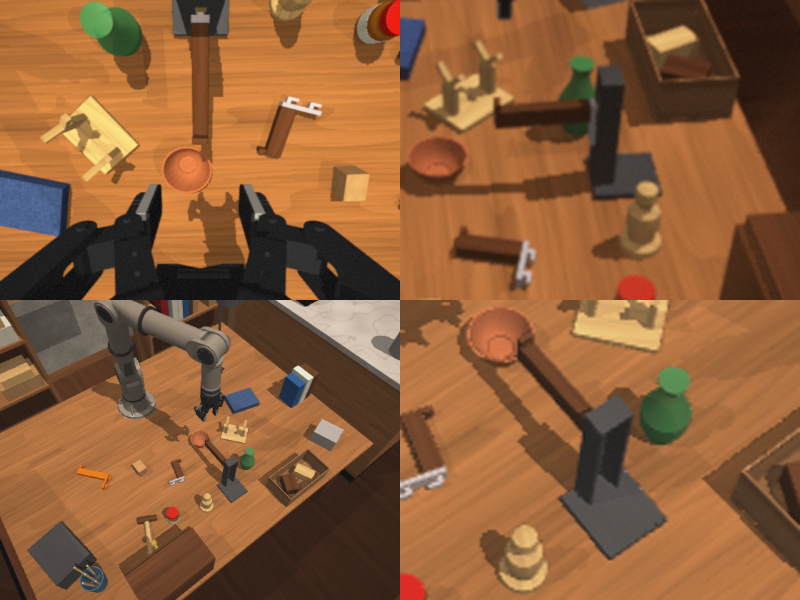

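The arm is hung with its tip up (side crop, 500,105), and the catch face is flush with the sheet (0.4 mm), so it is locked. Everything else is where it was.

```bash
python3 -c "
from station import *
print(hand_in())"
```

```text
the job is handed in; nothing more can be done
None
```

The long arm is hung on the upright, tip up, fully down and locked by the catch after the V-rest regrip; it droops about 2.6° (within the hooks' play), and the job was handed in at about 35 s of the 58 s allowed.

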